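# Pull out the slack price-card clip

### The job

One of the three spring clips in the dock has gone slack. Find it by gently tugging the cards upwards, slowly and with well under 15 N: the slack clip lets its card creep up, the sound ones hold. Then slide the slack clip out of the dock with its card still in it and gently stand it upright in the red tray; leave the other two clips in the dock with their cards fully home, and neither load the dock hard nor disturb the tubs and the tape.

Things in the scene. Friction and masses are not known exactly. Their poses are not given: they have to be found in the camera images.
- card_red: Red test card, upright in one of the clips (which one varies). Blade 54 mm (local x) x 4 (y) x 62 high; on top a red grip bead 54 x 10 mm, 61 to 75 mm above the origin. 30 g. Origin: centre of the bottom edge; z up. At the start it is home: origin on the clip's centre line, 20 mm above the clip's underside; axes parallel to the dock's. It also shows where its clip is.
- card_yellow: Yellow test card, upright in one of the clips (which one varies). Blade 54 mm (local x) x 4 (y) x 62 high; on top a yellow grip bead 54 x 10 mm, 61 to 75 mm above the origin. 30 g. Origin: centre of the bottom edge; z up. At the start it is home: origin on the clip's centre line, 20 mm above the clip's underside; axes parallel to the dock's. It also shows where its clip is.
- card_green: Green test card, upright in one of the clips (which one varies). Blade 54 mm (local x) x 4 (y) x 62 high; on top a green grip bead 54 x 10 mm, 61 to 75 mm above the origin. 30 g. Origin: centre of the bottom edge; z up. At the start it is home: origin on the clip's centre line, 20 mm above the clip's underside; axes parallel to the dock's. It also shows where its clip is.
- dock: Fixed grey base plate 80 mm (local x) x 300 (y) x 8 high with three aluminium lanes along x at y = -100, 0, +100 mm; one clip in each. Origin: centre of its underside. Each lane has a stop at +x and is open at -x. Lips (top 21 mm above the work surface, gap 46 mm) overhang the clip's foot; a clip slid 66 mm or more along local -x is free of them and may be lifted.
- lane_left (a point): Lane centre at local y = +100 mm, on the plate's top (8 mm up); a clip's underside centre starts here. The three clips look alike: blue, 180 g, foot 60 mm (x) x 56 (y) x 6 high; above it block and cheeks 60 x 40 mm, to 50 mm above the underside. Grip the cheeks' flat outer sides (across y, 40 mm); squeezing them does not open the jaw.
- lane_mid (a point): Lane centre at local y = 0, as lane_left. In each clip a fixed white jaw and a sprung orange one clamp the card's lowest 30 mm by friction, across y. A sound clip lets its card slip upwards only at some 22 to 30 N, the slack one at some 3 to 4 N.
- lane_right (a point): Lane centre at local y = -100 mm, as lane_left. In its lane a clip can rise 2 mm before its foot meets the lips (lifting its own 1.8 N) and has 2 mm of play to either side; along the lane it is held only by its weight's friction, with the stop 2 mm behind it.
- tray: Fixed red open tray 150 mm (local x) x 170 mm (local y), 28 mm high, walls and floor 4 mm (floor top 4 mm above the work surface). Origin: centre of its underside. The slack clip is to stand here.
- tub_a: Sealed food tub, orange contents, white lid, 168 mm (x) x 118 (y) x 48 high, 0.5 kg, loose bystander. Origin: centre of its underside.
- tub_b: Small sealed food tub like tub_a, 90 x 90 x 48 mm, 0.25 kg, loose bystander. Origin: centre of its underside.
- tape: Yellow tape roll lying flat, 70 mm diameter, 24 mm high, loose bystander. Origin: centre of its underside.

How it is judged:
By the outcome, as a careful person would: the job done as asked, in the order asked, and still so for the second after the job is handed in, with the robot touching nothing.
It also fails if it takes over 72 s, if anything falls off the work surface, if the arm or the gripper's body presses on something with over 40 N, if the wrist force passes 120 N, or if a joint passes its speed limit or range.

### The arm

A 6-joint arm with a two-finger parallel gripper is mounted at the origin on the work surface. World frame = base frame: x ahead of the robot, y to its left, z up, the work surface at z = 0. Lengths are in m, angles in rad, forces in N, time in s.
With the tool pointing down it reaches from about 0.375 to 0.975 m from the base axis. Payload 3.8 kg.
Tool frame: the origin (TCP) lies midway between the tips of the shut fingers; the grasp point (between the pads) lies 19 mm behind it; z points along the fingers, y is the line along which they close (so a half turn about z gives the same grasp; the last joint's range is limited). The gripper opens to 85 mm and grips with 20 to 120 N. Pads are 22 mm wide; open, the fingers measure 114 mm over their backs; the gripper's body (76 mm by 85 mm) begins 54 mm behind the grasp point. The pads swing forward as they close: fully open they stand 13 mm farther back than shut.
Start: joints at [-1.204, 0.264, 1.604, -0, 1.274, -0.037], TCP at [0.265, -0.621, 0.206] pointing down, gripper open.
Joint ranges: [-2.63, 2.63], [-0.94, 2.18], [0.31, 2.57], [-1.31, 4.45], [0, 2.66], [-2.55, 2.55]. Speed limits (rad/s): [2.57, 2.57, 3.14, 3.14, 3.14, 3.14].

### API

Orientations are given as a rotation vector (axis times angle).
In Python, from workcell import status, read_camera, workorder, masks_of gives the robot as it stands.
- The arm moves only by the tool drive_tool, never from a script. Its argument "rows" is a list of rows, each a list of 7 numbers: the turn, a rotation vector about the tool's x, y, z in degrees, then the shift along the tool's x, y, z in m, then the opening, from 0 (shut) to 1 (fully open). In form: [[ax, ay, az, tx, ty, tz, claw], ...]. A call has 1 to 8 rows; each row shifts and turns the commanded pose from where the row before left it, along the tool's axes as they then stand; what a row does not reach is not made up. A row lasts 1/12 s, in which the tool goes at most 41.7 mm and 7.16 degrees, less where a joint would pass 70% of its speed; a pose out of reach is approached as far as the arm can. A call is refused whole if a number of a shift passes 0.0417 or a number of a turn 7.16, either way. A call with a gripper value outside its range is refused whole. The fingers move at their own pace and stop on an object; "force" is the grip in N (left out, the last holds). Time passes only in rows, so rows that do not move let the fingers close. It gives the time, the measured TCP pose, the force, the opening and the grip force at its end, in the units of the state.
- status.read_state(): the state, without advancing time (a new reading comes with each control period).
- read_camera(name): name is "scene" or "top" or "wrist"; returns a dict with "color" (400x640x3 uint8, red, green, blue), "intrinsics" (3x3 intrinsics, pixels), "D" ([k1, k2, p1, p2, k3] as OpenCV has them; the pictures are not rectified), "world_from_camera" (4x4, takes a point from camera to world coordinates); the wrist camera has in their place "mount" (4x4, takes a point from camera to tool coordinates, whose origin is the TCP and whose axes are the flange's). Camera axes: x right, y up, looking along -z (the intrinsics and any distortion apply to the point x, -y, -z); pixel columns grow to the right and rows downward; lengths in m; the calibration is good to about 2 mm. A picture is of the moment at which its call begins: read the wrist's pose just before it. There is no depth.
- workorder.finish_job(): hands the job in; it is judged then, once.
Trained networks look in a picture, given as the dict that the camera call returned (one of the last four; its "shot" number tells which), for a name from the list of things; names that differ only in an ending like _2 or _b are one class to them, and where a whole thing is asked for, a point or a joint stands for the part that bears it (a point fixed in the world has none). Each returns a list of dicts, best first, with "score" (0 to 1); they miss things now and then, are a little off and sometimes report something else, mostly with a low value. They report only what shows in the picture. A call takes as long as a camera call.
- masks_of(picture, name): "mask" (400x640 bool, what is visible of it) and "bbox" ([left, top, right, bottom] in pixels, round what is visible of it).
The state is a dict: "time": time; "q": joint angles; "joint_vel": joint speeds; "joint_torque": joint torques, N m; "tool_pos": TCP position; "tcp_rot": TCP orientation; "wrist_force": force on the tool from outside, world axes, zero at the start; "torque": the same for the moment, N m; "width": opening from 0.0 (shut) to 1.0 (fully open); "grip_force": force on a finger pad.
Only numpy, scipy, OpenCV 4.12 (cv2) and the standard library are available. Lean on these libraries where they do the work, as an engineer would, in place of code of your own. Each camera call takes 0.05 s, during which the arm holds its last target. There are 200 camera calls.

## Working session

There is one attempt and no reset: what is moved stays moved. The work goes in short steps, Python scripts to look and compute and a tool call to move; the robot and the scene stay as the last step left them, time stands still between calls to the robot, and variables do not carry over. Pictures are saved under pics/ and viewed, at most 10 in all, crops included, and the job is handed in when it is done.

Besides the shell and the picture viewer there is one more tool, called after "Emit:" as name(argument=value, ...) on one line, values as JSON. drive_tool: Moves the arm, as the interface text tells. Its arguments: {"type":"object","properties":{"rows":{"type":"array"},"force":{"type":"number"}},"required":["rows"]}

```bash
ls; mkdir -p pics
python3 - <<'E'
from workcell import status, read_camera, masks_of
import cv2
print(status.read_state())
for n in ("scene","top"):
    p=read_camera(n); cv2.imwrite(f"pics/{n}0.png",p["color"][:,:,::-1])
    print(n,p["intrinsics"].tolist(),p["D"],p["world_from_camera"].round(4).tolist() if hasattr(p["world_from_camera"],'round') else p["world_from_camera"])
    for o in ("card_red","card_yellow","card_green","dock","tray","tub_a","tape"):
        print(o,[(round(m["score"],2),m["bbox"]) for m in masks_of(p,o)][:3])
E
```

```text
pics
{'time': 0.0, 'q': array([-1.20390661e+00,  2.64759476e-01,  1.60541390e+00, -1.09337084e-05,
        1.27368397e+00, -3.69094270e-02]), 'joint_vel': array([-8.31640886e-04, -8.25586410e-06,  2.14426767e-04,  1.02379837e-04,
        1.27153270e-04, -6.08133725e-04]), 'joint_torque': array([-1.04921695e-03, -5.15119851e+01, -3.67309570e+01, -2.56752332e-05,
        1.31494371e-02, -2.39097591e-05]), 'tool_pos': array([ 0.26491776, -0.61996689,  0.20443628]), 'tcp_rot': array([-3.07559086e+00, -6.29543009e-01,  6.00039040e-04]), 'wrist_force': array([-0.62430891, -0.12413059,  0.63080593]), 'torque': array([0.02672873, 0.04294754, 0.00943839]), 'grip_force': 0.0, 'width': 1.0020861025566077}
scene [[456.08843641799507, 0.0, 310.8633792870922], [0.0, 456.08843641799507, 202.3815080212315], [0.0, 0.0, 1.0]] [-0.13565259  0.          0.          0.          0.        ] [[-0.739, -0.4328, 0.5163, 1.178], [0.6736, -0.4663, 0.5734, 0.7455], [-0.0075, 0.7715, 0.6361, 0.8391], [0.0, 0.0, 0.0, 1.0]]
card_red [(0.57, [299.1, 210.9, 321.0, 230.6])]
card_yellow [(0.76, [280.4, 191.4, 298.5, 2
[... 394 characters left out ...]
060819550195], [0.0, 0.0, 1.0]] [-0.01825493  0.          0.          0.          0.        ] [[0.0255, 0.9927, -0.1175, 0.4175], [-0.9995, 0.0233, -0.0201, 0.0462], [-0.0172, 0.1179, 0.9929, 0.9927], [0.0, 0.0, 0.0, 1.0]]
card_red [(0.62, [304.2, 155.4, 313.7, 177.5])]
card_yellow [(0.55, [346.9, 158.4, 355.0, 183.6]), (0.44, [251.9, 151.6, 368.3, 199.4])]
card_green [(0.74, [260.7, 148.1, 269.5, 172.4])]
dock [(0.68, [260.2, 146.8, 269.4, 172.7]), (0.61, [247.6, 148.5, 372.4, 197.7])]
tray [(0.75, [448.9, 205.2, 527.8, 274.9])]
tub_a [(0.98, [144.1, 155.0, 210.3, 226.7]), (0.93, [408.2, 123.9, 449.5, 171.5])]
tape [(0.81, [219.0, 250.3, 246.8, 278.8]), (0.69, [248.6, 149.8, 369.7, 197.7])]
```

```bash
cat > h.py <<'E'
import numpy as np, cv2
def ray(p,uv,z,T=None):
    T=p["world_from_camera"] if T is None else T; T=np.array(T)
    n=cv2.undistortPoints(np.array(uv,float).reshape(-1,1,2),np.array(p["intrinsics"]),np.array(p["D"]))[:,0]
    d=np.c_[n[:,0],-n[:,1],-np.ones(len(n))]@T[:3,:3].T; c=T[:3,3]
    return c+d*((z-c[2])/d[:,2])[:,None]
def proj(p,X,T=None):
    T=p["world_from_camera"] if T is None else T; T=np.array(T)
    c=(np.atleast_2d(X)-T[:3,3])@T[:3,:3]; c=c*[1,-1,-1]
    return cv2.projectPoints(c,np.zeros(3),np.zeros(3),np.array(p["intrinsics"]),np.array(p["D"]))[0][:,0]
def rect(mask):
    return cv2.minAreaRect(np.argwhere(mask)[:,::-1].astype(np.float32))
E
python3 - <<'E'
from h import *
from workcell import read_camera, masks_of
p=read_camera("top")
for o,z in (("card_red",.103),("card_yellow",.103),("card_green",.103),("tray",.028),("tub_a",.048),("tape",.024)):
  for m in masks_of(p,o)[:2]:
    q=cv2.boxPoints(rect(m["mask"])); w=ray(p,q,z)[:,:2]
    e=w[1]-w[0];f=w[2]-w[1]
    print(o,round(m["score"],2),"c",w.mean(0).round(3),"edges",*(f"{np.linalg.norm(v):.3f}@{np.degrees(np.arctan2(v[1],v[0])):.1f}" for v in(e,f)))
c=p["color"][90:300,130:540]
cv2.imwrite("pics/topc.png",cv2.resize(c,None,fx=1.95,fy=1.95,interpolation=cv2.INTER_CUBIC)[:,:,::-1])
s=read_camera("scene")["color"][110:350,190:480]
cv2.imwrite("pics/scenec.png",cv2.resize(s,None,fx=2.4,fy=2.4,interpolation=cv2.INTER_CUBIC)[:,:,::-1])
E
```

```text
card_red 0.7 c [0.605 0.109] edges 0.061@-7.5 0.012@-98.4
card_yellow 0.46 c [0.593 0.01 ] edges 0.057@-7.5 0.010@-97.7
card_green 0.71 c [0.618 0.205] edges 0.054@-6.8 0.016@-98.5
tray 0.62 c [ 0.453 -0.328] edges 0.153@-4.4 0.184@-92.5
tub_a 0.88 c [0.556 0.424] edges 0.168@-6.9 0.130@-100.2
tub_a 0.65 c [ 0.668 -0.181] edges 0.097@-11.0 0.092@-100.5
tape 0.59 c [0.372 0.284] edges 0.068@-24.1 0.070@-114.5
```

View pics/topc.png

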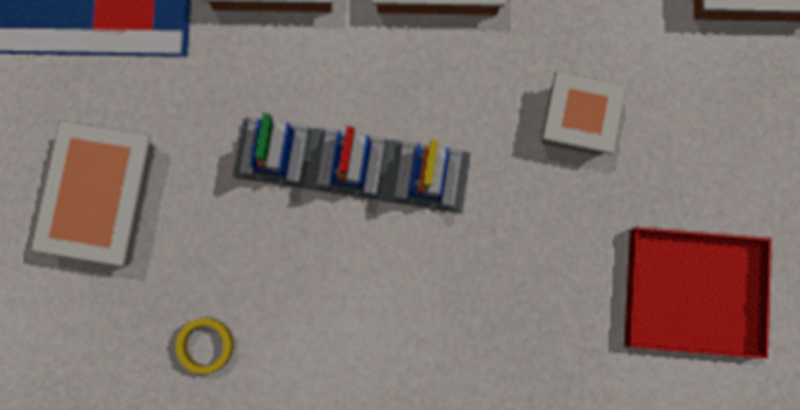

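View pics/scenec.png

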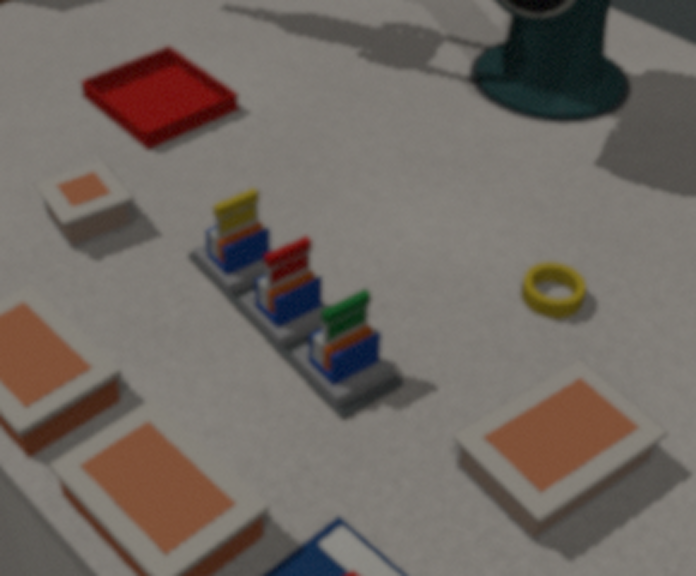

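The top view shows green, red and yellow cards left to right in the dock at about (265,140), (345,150) and (430,165) in the crop. The tray is at lower right, around (700,292), tub_b is at (585,112), and the tape and tub_a are clear on the left. In the scene view each clip has a white and an orange jaw. The dock yaw is about -7.3°. I'll turn the tool to match and move over the yellow card.

Emit:
drive_tool(rows=[[0,0,6.1,0,0,0,1],[0,0,6.1,0,0,0,1],[0,0,6.1,0,0,0,1],[0,0,6.1,0,0,0,1],[0,0,6.1,0,0,0,1],[0,0,0,0.01363,-0.03703,0,1],[0,0,0,0.01363,-0.03703,0,1],[0,0,0,0.01363,-0.03703,0,1]], force=25)

```text
time: 1.87
tool_pos: [0.32, -0.515, 0.2055]
tcp_rot: [-3.135, 0.205, -0.0]
wrist_force: [0.4, -0.3, 1.1]
width: 0.999
grip_force: 0.0
```

Emit:
drive_tool(rows=[[0,0,0,0.01363,-0.03703,0,1],[0,0,0,0.01363,-0.03703,0,1],[0,0,0,0.01363,-0.03703,0,1],[0,0,0,0.01363,-0.03703,0,1],[0,0,0,0.01363,-0.03703,0,1],[0,0,0,0.01363,-0.03703,0,1],[0,0,0,0.01363,-0.03703,0,1],[0,0,0,0.01363,-0.03703,0,1]])

```text
time: 2.53
tool_pos: [0.4667, -0.2342, 0.2062]
tcp_rot: [3.135, -0.202, 0.001]
wrist_force: [1.3, -0.5, 0.6]
width: 1.0
grip_force: 0.0
```

Emit:
drive_tool(rows=[[0,0,0,0.01363,-0.03703,0,1],[0,0,0,0.01363,-0.03703,0,1],[0,0,0,0.01363,-0.03703,0,1],[0,0,0,0.01363,-0.03703,0,1],[0,0,0,0.01363,-0.03703,0,1],[0,0,0,0,0,0,1],[0,0,0,0,0,0,1]])

```text
time: 3.12
tool_pos: [0.5581, -0.0591, 0.2058]
tcp_rot: [3.135, -0.195, -0.0]
wrist_force: [0.3, -0.7, -0.9]
width: 0.998
grip_force: 0.0
```

```bash
cat >> h.py <<'E'
from scipy.spatial.transform import Rotation as Ro
def wristT(s,p):
    T=np.eye(4);T[:3,:3]=Ro.from_rotvec(s["tcp_rot"]).as_matrix();T[:3,3]=s["tool_pos"]
    return T@np.array(p["mount"])
def bead(s,p,masks,z=.103):
    T=wristT(s,p)
    for m in masks[:2]:
        w=ray(p,cv2.boxPoints(rect(m["mask"])),z,T)[:,:2];e=w[1]-w[0];f=w[2]-w[1]
        print(round(m["score"],2),"c",w.mean(0).round(4),m["bbox"],*(f"{np.linalg.norm(v):.3f}@{np.degrees(np.arctan2(v[1],v[0])):.1f}" for v in(e,f)))
E
python3 - <<'E'
from h import *
from workcell import status,read_camera, masks_of
s=status.read_state(); p=read_camera("wrist")
print(np.array(p["mount"]).round(3).tolist(), s["tcp_rot"],s["q"])
cv2.imwrite("pics/w1.png",p["color"][:,:,::-1])
for o in("card_yellow","card_red","card_green"): print(o); bead(s,p,masks_of(p,o))
E
```

```text
[[0.0, 0.966, 0.26, 0.067], [1.0, -0.0, -0.0, -0.001], [-0.0, 0.26, -0.966, -0.168], [0.0, 0.0, 0.0, 1.0]] [ 3.13540792e+00 -1.95134580e-01 -5.09452627e-05] [-1.49820050e-01  4.92871150e-02  1.85035479e+00 -1.27645334e-04
  1.24197269e+00  1.54532874e+00]
card_yellow
0.68 c [0.5964 0.0044] [233.2, 131.8, 253.1, 195.1] 0.016@-97.4 0.054@169.8
card_red
0.97 c [0.6097 0.0965] [121.2, 131.8, 162.3, 192.3] 0.032@-91.0 0.053@173.1
card_green
0.95 c [0.6235 0.1881] [23.2, 134.9, 73.3, 189.6] 0.046@-87.3 0.052@175.1
```

View pics/w1.png

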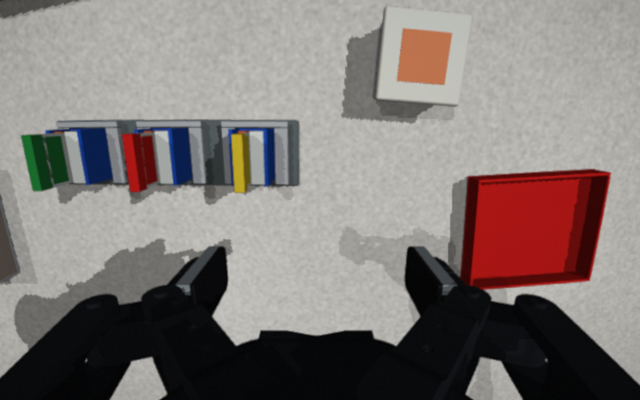

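Wrist view: the yellow bead is at (240,162), red at (135,162) and green at (38,162). The stop bars sit on the far side of the dock (v≈122), so the lanes open towards the robot. I'll align laterally with yellow and look again.

Emit:
drive_tool(rows=[[0,0,0,0,-0.0356,0,1],[0,0,0,0,-0.0356,0,1],[0,0,0,0,0,0,1],[0,0,0,0,0,0,1],[0,0,0,0,0,0,1]])

```text
time: 3.73
tool_pos: [0.5663, 0.0082, 0.2058]
tcp_rot: [3.134, -0.203, -0.0]
wrist_force: [0.3, -0.7, 0.5]
width: 1.003
grip_force: 0.0
```

Run:
```python
from h import *
from workcell import status,read_camera, masks_of
s=status.read_state(); p=read_camera("wrist")
print(s["tool_pos"],s["tcp_rot"],s["wrist_force"])
for o in("card_yellow","card_red","card_green"): print(o); bead(s,p,masks_of(p,o))
c=p["color"][90:230,160:400]
cv2.imwrite("pics/w2.png",cv2.resize(c,None,fx=3.3,fy=3.3,interpolation=cv2.INTER_CUBIC)[:,:,::-1])
```

```text
[0.56625882 0.00824484 0.20581214] [ 3.13428604e+00 -2.03065430e-01 -1.39508612e-04] [ 0.30751106 -0.66868065  0.47307077]
card_yellow
card_red
0.8 c [0.6099 0.1018] [194.9, 130.8, 221.1, 190.2] 0.021@-93.5 0.054@172.7
0.61 c [0.6165 0.0815] [107.2, 120.2, 354.5, 187.8] 0.060@-17.7 0.219@-98.3
card_green
0.88 c [0.6233 0.1938] [91.8, 133.3, 128.7, 189.6] 0.035@-89.7 0.052@173.5
0.61 c [ 0.6678 -0.1475] [429.6, 2.6, 536.8, 106.6] 0.075@-10.5 0.084@-101.6
```

View pics/w2.png

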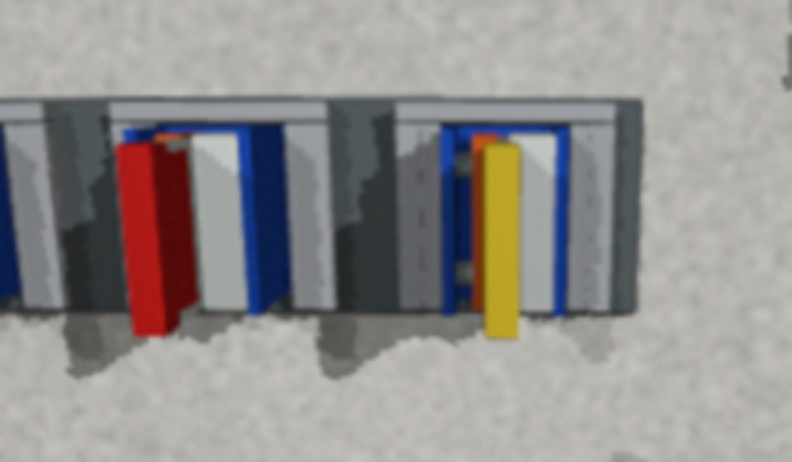

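The stop is on the far side and the lanes open at the bottom of the picture, towards the robot. The yellow bead's top face spans (483..519, 143..338) in the crop, and red's corners are (118,143), (152,143), (168,335) and (133,335).

Run:
```python
from h import *
from workcell import status,read_camera
s=status.read_state(); p=read_camera("wrist"); T=wristT(s,p)
R=Ro.from_rotvec(s["tcp_rot"]).as_matrix()
for n,q in(("y",[(483,143),(519,143),(519,338),(485,338)]),("r",[(118,143),(152,143),(168,335),(133,335)])):
    w=ray(p,np.array(q)/3.3+[160,90],.103,T); c=w.mean(0)
    print(n,c.round(4),np.linalg.norm(w[1]-w[0]).round(4),np.linalg.norm(w[2]-w[1]).round(4),
      np.degrees(np.arctan2(*(w[0]+w[1]-w[2]-w[3])[[1,0]])).round(1),"tool",(R.T@(c-s["tool_pos"])).round(4))
```

```text
y [0.5964 0.0084 0.103 ] 0.0097 0.0537 -7.4 tool [ 0.0297 -0.0042  0.1028]
r [0.61   0.1067 0.103 ] 0.0093 0.0532 -8.2 tool [ 0.0304 -0.1034  0.1028]
```

Emit:
drive_tool(rows=[[0,0,0,0.0297,-0.0042,0,1],[0,0,0,0,0,0.03,1],[0,0,0,0,0,0.03,0.6],[0,0,0,0,0,0.03,0.5],[0,0,0,0,0,0.02,0.4],[0,0,0,0,0,0.0175,0.4],[0,0,0,0,0,0,0.35],[0,0,0,0,0,0,0.35]], force=25)

```text
time: 4.65
tool_pos: [0.5954, 0.0094, 0.0772]
tcp_rot: [3.135, -0.203, -0.005]
wrist_force: [0.5, -0.4, 0.8]
width: 0.348
grip_force: 0.0
```

```bash
cat > look.py <<'E'
import sys
from h import *
from workcell import status,read_camera
s=status.read_state(); p=read_camera("wrist")
print({k:np.round(s[k],4) for k in("time","tool_pos","tcp_rot","wrist_force","width")})
c=p["color"][150:400,120:520]
cv2.imwrite(f"pics/{sys.argv[1]}.png",cv2.resize(c,None,fx=2,fy=2)[:,:,::-1])
E
python3 look.py w3
```

```text
{'time': np.float64(4.65), 'tool_pos': array([0.5954, 0.0094, 0.0772]), 'tcp_rot': array([ 3.1349, -0.2028, -0.0046]), 'wrist_force': array([ 0.4991, -0.3543,  0.8127]), 'width': np.float64(0.3483)}
```

View pics/w3.png

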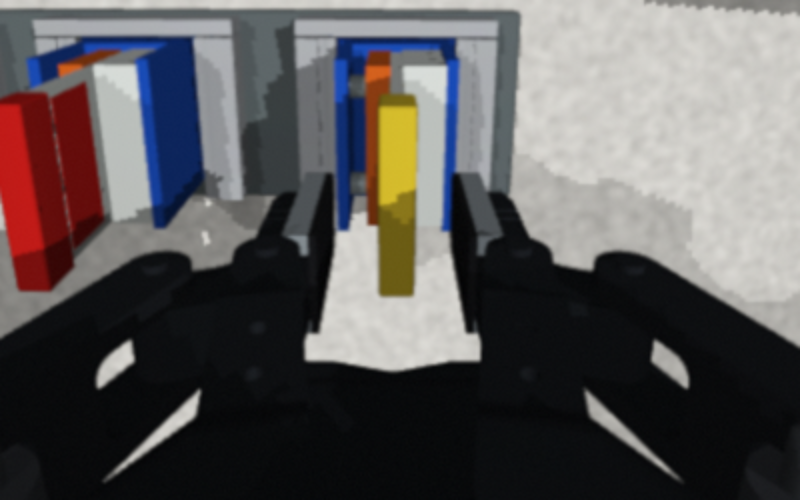

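The yellow bead (u≈397) sits midway between the pads (u≈330 and 459), above the clip. Closing gently.

Emit:
drive_tool(rows=[[0,0,0,0,0,0,0.25],[0,0,0,0,0,0,0.15],[0,0,0,0,0,0,0.1],[0,0,0,0,0,0,0.05],[0,0,0,0,0,0,0],[0,0,0,0,0,0,0],[0,0,0,0,0,0,0]], force=25)

```text
time: 5.28
tool_pos: [0.5966, 0.01, 0.0785]
tcp_rot: [-3.135, 0.202, -0.0]
wrist_force: [-1.2, -1.1, -0.5]
width: -0.0
grip_force: 0.0
```

Emit:
drive_tool(rows=[[0,0,0,0,0,-0.0005,0],[0,0,0,0,0,-0.0005,0],[0,0,0,0,0,-0.0005,0],[0,0,0,0,0,-0.0005,0],[0,0,0,0,0,0,0]])

```text
time: 5.7
tool_pos: [0.5967, 0.0099, 0.0804]
tcp_rot: [3.135, -0.202, 0.0]
wrist_force: [0.7, 0.8, 0.3]
width: -0.0
grip_force: 0.0
```

```bash
python3 look.py w4
```

```text
{'time': np.float64(5.7), 'tool_pos': array([0.5967, 0.0099, 0.0804]), 'tcp_rot': array([ 3.1351e+00, -2.0170e-01,  3.0000e-04]), 'wrist_force': array([0.7493, 0.7949, 0.3032]), 'width': np.float64(-0.0004)}
```

View pics/w4.png

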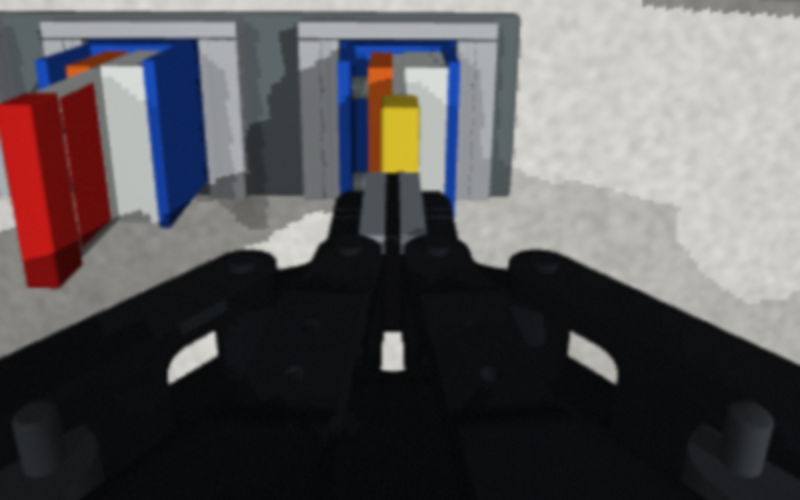

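Run:
```python
from h import *
from workcell import status,read_camera
s=status.read_state(); p=read_camera("wrist"); M=np.array(p["mount"])
X=np.array([[0,0,0],[0.011,0,0],[-.011,0,0],[0.011,0,-.019],[0.011,0,-.038],[.011,0.02,0]])
print("tool pts in crop px",((proj(p,X,M)-[120,150])*2).round(0).tolist())
T=wristT(s,p);a=np.radians(-7.3);d=np.array([np.cos(a),np.sin(a),0])
c=np.array([.5964,.0084,.103])
print("bead near/far top",((proj(p,[c-.027*d,c+.027*d],T)-[120,150])*2).round(0).tolist())
print({k:np.round(s[k],3) for k in("q","wrist_force","joint_torque","grip_force","width")})
```

```text
tool pts in crop px [[394.0, 173.0], [394.0, 138.0], [394.0, 207.0], [394.0, 161.0], [394.0, 189.0], [462.0, 138.0]]
bead near/far top [[400.0, 295.0], [400.0, 106.0]]
{'q': array([-0.025,  0.225,  1.896,  0.   ,  1.02 ,  1.674]), 'wrist_force': array([0.49 , 0.068, 0.165]), 'joint_torque': array([ 3.0000e-03, -4.5372e+01, -3.2752e+01,  0.0000e+00,  6.0000e-03,
       -0.0000e+00]), 'grip_force': np.float64(0.0), 'width': np.float64(-0.002)}
```

The fingers shut on nothing (width 0) and they hide the near half of the bead, so they closed above it. Their tips must be about 25 mm short of the nominal TCP. I'll open part way, go down about 20 mm more and close again, watching the width.

Emit:
drive_tool(rows=[[0,0,0,0,0,-0.01,0.2],[0,0,0,0,0.0012,0,0.35],[0,0,0,0,0,0,0.4],[0,0,0,0,0,0,0.4],[0,0,0,0,0,0,0.4],[0,0,0,0,0,0.01,0.4],[0,0,0,0,0,0.005,0.4],[0,0,0,0,0,0,0.4]], force=25)

```text
time: 6.47
tool_pos: [0.5945, 0.0088, 0.0728]
tcp_rot: [3.135, -0.202, -0.006]
wrist_force: [-0.3, -0.3, -0.1]
width: 0.4
grip_force: 0.0
```

Emit:
drive_tool(rows=[[0,0,0,0,0,0.005,0.4],[0,0,0,0,0,0.005,0.4],[0,0,0,0,0,0.005,0.4],[0,0,0,0,0,0,0.4]])

```text
time: 6.8
tool_pos: [0.5953, 0.0088, 0.0587]
tcp_rot: [3.135, -0.202, -0.004]
wrist_force: [0.2, 0.6, -0.8]
width: 0.404
grip_force: 0.0
```

```bash
python3 look.py w5
python3 - <<'E'
from h import *
from workcell import read_camera
p=read_camera("scene"); c=p["color"][150:290,240:400]
cv2.imwrite("pics/s5.png",cv2.resize(c,None,fx=4,fy=4,interpolation=cv2.INTER_CUBIC)[:,:,::-1])
E
```

```text
{'time': np.float64(6.8), 'tool_pos': array([0.5953, 0.0088, 0.0587]), 'tcp_rot': array([ 3.135 , -0.2017, -0.0038]), 'wrist_force': array([ 0.183 ,  0.6009, -0.8027]), 'width': np.float64(0.4038)}
```

View pics/s5.png

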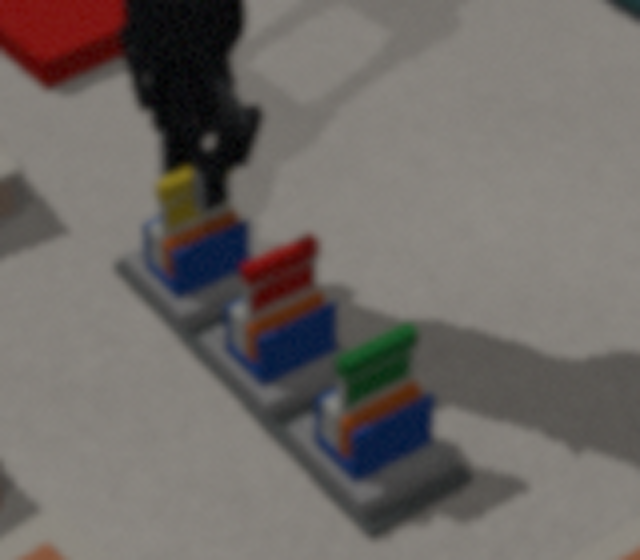

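The yellow card's near half is hidden by the fingers, which now straddle the bead just above the clip's cheeks. Nothing has been disturbed. Closing.

Emit:
drive_tool(rows=[[0,0,0,0,0,0,0.3],[0,0,0,0,0,0,0.2],[0,0,0,0,0,0,0.1],[0,0,0,0,0,0,0.05],[0,0,0,0,0,0,0],[0,0,0,0,0,0,0],[0,0,0,0,0,0,0]], force=25)

```text
time: 7.48
tool_pos: [0.5968, 0.0086, 0.0607]
tcp_rot: [3.135, -0.202, 0.001]
wrist_force: [0.7, -1.0, 1.1]
width: 0.113
grip_force: 25.3
```

```bash
python3 look.py w6
```

```text
{'time': np.float64(7.4833), 'tool_pos': array([0.5968, 0.0086, 0.0607]), 'tcp_rot': array([ 3.1349e+00, -2.0160e-01,  1.2000e-03]), 'wrist_force': array([ 0.7359, -1.0291,  1.0501]), 'width': np.float64(0.1127)}
```

View pics/w6.png

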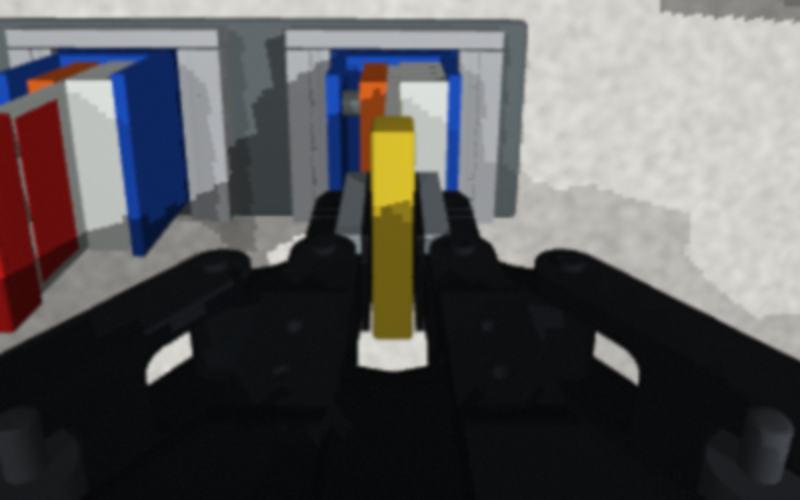

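The bead is held between the pads (u≈372–415), width 0.113, force near zero. Slow tug: 0.3 mm per row.

Emit:
drive_tool(rows=[[0,0,0,0,0,-0.0003,0],[0,0,0,0,0,-0.0003,0],[0,0,0,0,0,-0.0003,0],[0,0,0,0,0,-0.0003,0],[0,0,0,0,0,-0.0003,0],[0,0,0,0,0,-0.0003,0],[0,0,0,0,0,0,0]])

```text
time: 8.12
tool_pos: [0.596, 0.0088, 0.0617]
tcp_rot: [-3.135, 0.202, 0.001]
wrist_force: [0.1, 0.1, -2.2]
width: 0.11
grip_force: 24.8
```

Emit:
drive_tool(rows=[[0,0,0,0,0,-0.0003,0],[0,0,0,0,0,-0.0003,0],[0,0,0,0,0,-0.0003,0],[0,0,0,0,0,0,0]])

```text
time: 8.45
tool_pos: [0.5962, 0.0087, 0.0628]
tcp_rot: [3.135, -0.202, -0.001]
wrist_force: [-0.8, -0.5, -3.8]
width: 0.109
grip_force: 24.7
```

Emit:
drive_tool(rows=[[0,0,0,0,0,-0.0003,0],[0,0,0,0,0,-0.0003,0],[0,0,0,0,0,0,0]])

```text
time: 8.7
tool_pos: [0.5962, 0.0087, 0.0634]
tcp_rot: [3.135, -0.202, -0.001]
wrist_force: [-1.0, -1.0, -3.6]
width: 0.112
grip_force: 24.6
```

Emit:
drive_tool(rows=[[0,0,0,0,0,-0.0003,0],[0,0,0,0,0,0,0]])

```text
time: 8.87
tool_pos: [0.5962, 0.0087, 0.0638]
tcp_rot: [3.135, -0.202, -0.001]
wrist_force: [-1.0, -0.7, -3.0]
width: 0.112
grip_force: 24.6
```

Emit:
drive_tool(rows=[[0,0,0,0,0,-0.0003,0],[0,0,0,0,0,0,0]])

```text
time: 9.03
tool_pos: [0.5962, 0.0087, 0.0642]
tcp_rot: [3.135, -0.202, -0.001]
wrist_force: [0.0, -0.4, -3.4]
width: 0.114
grip_force: 24.6
```

Emit:
drive_tool(rows=[[0,0,0,0,0,-0.0003,0],[0,0,0,0,0,-0.0003,0],[0,0,0,0,0,0,0]])

```text
time: 9.28
tool_pos: [0.5964, 0.0087, 0.0649]
tcp_rot: [3.135, -0.202, -0.0]
wrist_force: [-0.3, -0.3, -2.5]
width: 0.107
grip_force: 24.6
```

Emit:
drive_tool(rows=[[0,0,0,0,0,-0.0003,0],[0,0,0,0,0,-0.0003,0],[0,0,0,0,0,0,0]])

```text
time: 9.53
tool_pos: [0.5964, 0.0087, 0.0655]
tcp_rot: [3.135, -0.202, 0.0]
wrist_force: [-0.7, 0.1, -3.7]
width: 0.109
grip_force: 24.6
```

```bash
python3 look.py w7
python3 - <<'E'
from workcell import status,read_camera
import numpy as np
f=[]
for i in range(6):
    s=status.read_state(); f.append(s["wrist_force"]); read_camera("scene")
print(np.mean(f,0),np.std(f,0))
E
```

```text
{'time': np.float64(9.5333), 'tool_pos': array([0.5964, 0.0087, 0.0655]), 'tcp_rot': array([ 3.1351e+00, -2.0170e-01,  1.0000e-04]), 'wrist_force': array([-0.6827,  0.0641, -3.6833]), 'width': np.float64(0.1092)}
[ 0.05827939 -0.36883741 -3.14451996] [0.43357742 0.32444866 0.55534904]
```

View pics/w7.png

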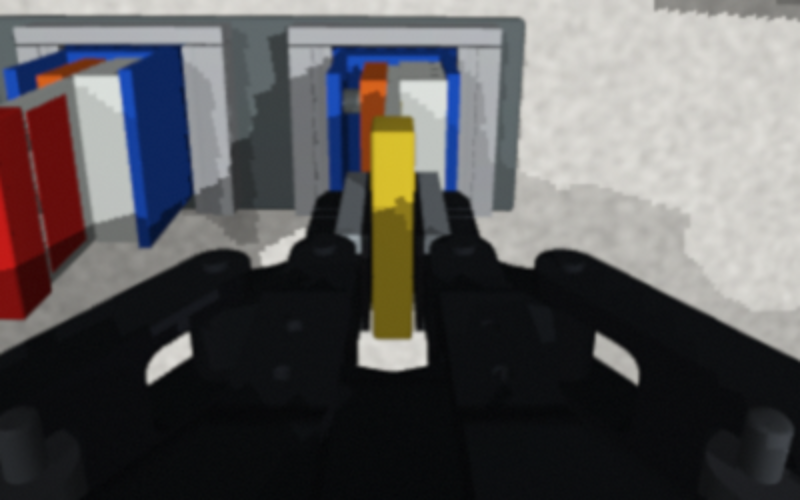

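The bead has stayed put in the grip (same pixels) while rising about 5 mm at a steady 3 N, more than the clip's 2 mm of play. So yellow's clip is the slack one. I'll press the card back home slowly by the same amount.

Emit:
drive_tool(rows=[[0,0,0,0,0,0.0005,0],[0,0,0,0,0,0.0005,0],[0,0,0,0,0,0.0005,0],[0,0,0,0,0,0.0005,0],[0,0,0,0,0,0.0005,0],[0,0,0,0,0,0.0005,0],[0,0,0,0,0,0.0005,0],[0,0,0,0,0,0,0]])

```text
time: 10.55
tool_pos: [0.5971, 0.0086, 0.0626]
tcp_rot: [3.135, -0.202, 0.002]
wrist_force: [-1.0, -2.0, 3.4]
width: 0.11
grip_force: 25.5
```

Emit:
drive_tool(rows=[[0,0,0,0,0,0.0004,0],[0,0,0,0,0,0.0004,0],[0,0,0,0,0,0.0004,0],[0,0,0,0,0,0.0004,0],[0,0,0,0,0,0,0],[0,0,0,0,0,0,0]])

```text
time: 11.05
tool_pos: [0.597, 0.0086, 0.0607]
tcp_rot: [3.135, -0.202, 0.002]
wrist_force: [0.3, -0.6, 5.1]
width: 0.113
grip_force: 25.6
```

Emit:
drive_tool(rows=[[0,0,0,0,0,-0.0002,0.12],[0,0,0,0,0,0,0.2],[0,0,0,0,0,0,0.4],[0,0,0,0,0,0,0.5],[0,0,0,0,0,-0.02,0.55],[0,0,0,0,0,-0.04,0.55],[0,0,0,0,0,-0.04,0.55],[0,0,0,0,0,-0.04,0.55]])

```text
time: 11.72
tool_pos: [0.5952, 0.0088, 0.2008]
tcp_rot: [-3.135, 0.202, 0.004]
wrist_force: [0.7, 0.6, -0.0]
width: 0.55
grip_force: 0.0
```

Emit:
drive_tool(rows=[[0,0,0,-0.04,0,-0.02,0.55],[0,0,0,-0.04,0,0,0.55],[0,0,0,-0.02,0,0,0.55],[0,0,0,0,0,0,0.55],[0,0,0,0,0,0,0.55]])

```text
time: 12.13
tool_pos: [0.4991, 0.0214, 0.2192]
tcp_rot: [-3.135, 0.201, -0.001]
wrist_force: [0.2, 0.3, -0.6]
width: 0.552
grip_force: 0.0
```

Run:
```python
from h import *
from workcell import status,read_camera,masks_of
s=status.read_state(); print({k:np.round(s[k],4) for k in("time","tool_pos","tcp_rot","wrist_force","width")})
R=Ro.from_rotvec(s["tcp_rot"]).as_matrix(); t=s["tool_pos"]
for n in("scene","top"):
    p=read_camera(n)
    for z in(0,-.019,-.027,-.04,-.073): print(n,z,proj(p,[t+R@[0,y,z] for y in(-.03,0,.03)]).round(0).tolist())
    g=(p["color"].max(2)<45).astype(np.uint8)
    u,v=proj(p,[t])[0].astype(int)
    print("dark rows: row, first,last col")
    for r in range(v-45,v+25,3):
        c=np.flatnonzero(g[r,u-60:u+60])+u-60
        if len(c): print(r,"".join("#" if x else "." for x in g[r,u-40:u+40]),u-40)
w=read_camera("wrist"); cv2.imwrite("pics/_w.png",w["color"][:,:,::-1])
for m in masks_of(w,"card_yellow")[:1]: print(m["bbox"],m["score"]); bead(s,w,[m])
```

```text
{'time': np.float64(12.1333), 'tool_pos': array([0.4991, 0.0214, 0.2192]), 'tcp_rot': array([-3.135e+00,  2.011e-01, -1.100e-03]), 'wrist_force': array([ 0.1906,  0.3365, -0.6221]), 'width': np.float64(0.5518)}
scene 0 [[325.0, 147.0], [318.0, 142.0], [311.0, 137.0]]
scene -0.019 [[325.0, 141.0], [318.0, 136.0], [311.0, 131.0]]
scene -0.027 [[325.0, 138.0], [318.0, 133.0], [311.0, 128.0]]
scene -0.04 [[325.0, 134.0], [318.0, 129.0], [311.0, 124.0]]
scene -0.073 [[325.0, 122.0], [318.0, 117.0], [311.0, 112.0]]
dark rows: row, first,last col
97 .......................#############################............................ 278
100 ........................#############################........................... 278
103 ........................##....#######################........................... 278
106 .........................###################################.................... 278
109 ..........................##################################.................... 278
112 .............................##############.....############.................... 278
115 .................
[... 2559 characters left out ...]
..################################.......#######...... 306
217 ...............................#########################........................ 306
220 .....................................#############.............................. 306
223 ................................................................................ 306
226 ................................................................................ 306
229 ................................................................................ 306
232 ................................................................................ 306
[310.4, 56.0, 323.8, 120.2] 0.76
0.76 c [0.5945 0.0101] [310.4, 56.0, 323.8, 120.2] 0.010@-97.3 0.054@172.9
```

Run:
```python
from h import *
from workcell import status,read_camera
s=status.read_state();R=Ro.from_rotvec(s["tcp_rot"]).as_matrix(); t=s["tool_pos"]
w=read_camera("wrist");M=np.array(w["mount"]);p=read_camera("scene")
for x in(.038,.0425,.02):
  for z in(-.073,-.085,-.096,-.11): print(x,z,"wrist row",proj(w,[[x,0,z]],M)[0].round(0),"scene",proj(p,[t+R@[x,y,z] for y in(-.02,0,.02)]).round(0).tolist())
g=cv2.cvtColor(w["color"],cv2.COLOR_RGB2GRAY); print(g[290:400:4,316])
# yellow bead top corners relative to tool
print("px/mm wrist at bead")
T=wristT(s,w)
b=[[310.4,56],[323.8,56],[323.8,120.2],[310.4,120.2]]
c=ray(w,b,.103,T).mean(0);print(c,"tool offset",(R.T@(c-t)).round(4), "of (.5964,.0084):",(R.T@(np.array([.5964,.0084,.103])-t)).round(4))
```

```text
0.038 -0.073 wrist row [318. 211.] scene [[310.0, 125.0], [305.0, 122.0], [300.0, 119.0]]
0.038 -0.085 wrist row [318. 223.] scene [[310.0, 121.0], [305.0, 117.0], [300.0, 114.0]]
0.038 -0.096 wrist row [318. 237.] scene [[309.0, 117.0], [305.0, 113.0], [300.0, 110.0]]
0.038 -0.11 wrist row [319. 262.] scene [[309.0, 111.0], [305.0, 108.0], [300.0, 105.0]]
0.0425 -0.073 wrist row [318. 198.] scene [[308.0, 126.0], [303.0, 122.0], [299.0, 119.0]]
0.0425 -0.085 wrist row [318. 208.] scene [[308.0, 121.0], [303.0, 118.0], [299.0, 115.0]]
0.0425 -0.096 wrist row [318. 221.] scene [[308.0, 117.0], [303.0, 114.0], [298.0, 111.0]]
0.0425 -0.11 wrist row [319. 242.] scene [[308.0, 112.0], [303.0, 109.0], [298.0, 105.0]]
0.02 -0.073 wrist row [318. 261.] scene [[316.0, 123.0], [311.0, 120.0], [306.0, 116.0]]
0.02 -0.085 wrist row [318. 278.] scene [[316.0, 119.0], [311.0, 115.0], [306.0, 112.0]]
0.02 -0.096 wrist row [318. 298.] scene [[316.0, 115.0], [311.0, 111.0], [306.0, 108.0]]
0.02 -0.11 wrist row [319. 333.] scene [[316.0, 109.0], [311.0, 106.0], [306.0, 103.0]]
[198 193 189 190 198 194 192 191 191 188 185 169   6   7   9   8   8   8
   8   7   9   7   9   8   6   8   8   5]
px/mm wrist at bead
[0.59521255 0.00838202 0.103     ] tool offset [0.0954 0.0005 0.1158] of (.5964,.0084): [0.0966 0.0003 0.1158]
```

The body edge (wrist row ~336, scene row ~110) shows the whole gripper sits about 23 mm behind the nominal TCP. A vertical grasp on the cheeks therefore clears the card with TCP z ≈ 0.013. I'll descend over yellow and check force near the end.

Emit:
drive_tool(rows=[[0,0,0,0.032,0,0,0.7],[0,0,0,0.032,0,0,0.7],[0,0,0,0.032,0.0003,0,0.7],[0,0,0,0,0,0.03,0.7],[0,0,0,0,0,0.04,0.7],[0,0,0,0,0,0.04,0.7],[0,0,0,0,0,0.04,0.7],[0,0,0,0,0,0.02,0.7]])

```text
time: 13.1
tool_pos: [0.5915, 0.0085, 0.0429]
tcp_rot: [3.135, -0.202, -0.013]
wrist_force: [-0.1, -0.1, -0.2]
width: 0.698
grip_force: 0.0
```

Emit:
drive_tool(rows=[[0,0,0,0,0,0.004,0.7],[0,0,0,0,0,0.004,0.7],[0,0,0,0,0,0,0.7],[0,0,0,0,0,0,0.7]])

```text
time: 13.43
tool_pos: [0.5972, 0.0085, 0.0431]
tcp_rot: [-3.135, 0.202, -0.006]
wrist_force: [0.2, 0.5, 0.6]
width: 0.697
grip_force: 0.0
```

Emit:
drive_tool(rows=[[0,0,0,0,0,0.003,0.7],[0,0,0,0,0,0.003,0.7],[0,0,0,0,0,0.003,0.7],[0,0,0,0,0,0.003,0.7],[0,0,0,0,0,0,0.7],[0,0,0,0,0,0,0.7]])

```text
time: 13.93
tool_pos: [0.5947, 0.0086, 0.0288]
tcp_rot: [3.135, -0.202, -0.001]
wrist_force: [-0.4, 0.0, 0.1]
width: 0.703
grip_force: 0.0
```

Emit:
drive_tool(rows=[[0,0,0,0,0,0.002,0.7],[0,0,0,0,0,0.002,0.7],[0,0,0,0,0,0.002,0.7],[0,0,0,0,0,0,0.7],[0,0,0,0,0,0,0.7]])

```text
time: 14.35
tool_pos: [0.5949, 0.0086, 0.0228]
tcp_rot: [3.135, -0.202, -0.001]
wrist_force: [-0.1, -0.6, 0.9]
width: 0.704
grip_force: 0.0
```

Emit:
drive_tool(rows=[[0,0,0,0,0,0.002,0.7],[0,0,0,0,0,0.002,0.7],[0,0,0,0,0,0.002,0.7],[0,0,0,0,0,0,0.7],[0,0,0,0,0,0,0.7]])

```text
time: 14.77
tool_pos: [0.5949, 0.0086, 0.0169]
tcp_rot: [3.135, -0.202, -0.001]
wrist_force: [-0.0, 0.0, -0.7]
width: 0.702
grip_force: 0.0
```

Emit:
drive_tool(rows=[[0,0,0,0,0,0.002,0.65],[0,0,0,0,0,0,0.58],[0,0,0,0,0,0,0.54],[0,0,0,0,0,0,0.5],[0,0,0,0,0,0,0.48],[0,0,0,0,0,0,0.46],[0,0,0,0,0,0,0.42],[0,0,0,0,0,0,0.4]], force=30)

```text
time: 15.43
tool_pos: [0.5953, 0.0086, 0.0154]
tcp_rot: [-3.135, 0.202, -0.001]
wrist_force: [-0.1, 1.0, 1.3]
width: 0.461
grip_force: 30.9
```

Emit:
drive_tool(rows=[[0,0,0,0,0,0,0.3],[0,0,0,0,0,0,0.3],[0,0,0,0,0,0,0.3]])

```text
time: 15.68
tool_pos: [0.5954, 0.0086, 0.0154]
tcp_rot: [-3.135, 0.202, -0.001]
wrist_force: [0.0, -1.0, 2.8]
width: 0.462
grip_force: 31.0
```

The clip is held (width 0.462, about 39 mm). Ease up 1 mm and slide out along tool -x.

Emit:
drive_tool(rows=[[0,0,0,0,0,-0.0005,0.3],[0,0,0,0,0,-0.0005,0.3],[0,0,0,-0.002,0,0,0.3],[0,0,0,-0.004,0,0,0.3],[0,0,0,-0.004,0,0,0.3],[0,0,0,0,0,0,0.3]])

```text
time: 16.18
tool_pos: [0.5835, 0.01, 0.0155]
tcp_rot: [3.135, -0.202, -0.003]
wrist_force: [-0.6, -0.1, -2.7]
width: 0.462
grip_force: 30.6
```

Emit:
drive_tool(rows=[[0,0,0,-0.005,0,0,0.3],[0,0,0,-0.006,0,0,0.3],[0,0,0,-0.006,0,0,0.3],[0,0,0,-0.006,0,0,0.3],[0,0,0,-0.006,0,0,0.3],[0,0,0,-0.006,0,0,0.3],[0,0,0,0,0,0,0.3]])

```text
time: 16.77
tool_pos: [0.5486, 0.0145, 0.0158]
tcp_rot: [3.135, -0.201, -0.003]
wrist_force: [-0.5, -0.2, -2.7]
width: 0.461
grip_force: 30.5
```

Emit:
drive_tool(rows=[[0,0,0,-0.006,0,0,0.3],[0,0,0,-0.006,0,0,0.3],[0,0,0,-0.006,0,0,0.3],[0,0,0,-0.006,0,0,0.3],[0,0,0,-0.006,0,0,0.3],[0,0,0,-0.004,0,0,0.3],[0,0,0,0,0,0,0.3]])

```text
time: 17.35
tool_pos: [0.5154, 0.0189, 0.0159]
tcp_rot: [3.135, -0.202, -0.002]
wrist_force: [-0.2, -0.7, -2.0]
width: 0.457
grip_force: 30.5
```

Emit:
drive_tool(rows=[[0,0,0,0,0,-0.004,0.3],[0,0,0,0,0,-0.008,0.3],[0,0,0,0,0,-0.013,0.3],[0,0,0,0,0,-0.015,0.3],[0,0,0,0,0,-0.015,0.3],[0,0,0,0,0.005,-0.01,0.3],[0,0,0,0,0.012,-0.005,0.3],[0,0,0,-0.0014,0.02,0,0.3]])

```text
time: 18.02
tool_pos: [0.5126, -0.018, 0.0884]
tcp_rot: [-3.135, 0.199, -0.007]
wrist_force: [0.0, -0.2, -2.3]
width: 0.458
grip_force: 30.6
```

Emit:
drive_tool(rows=[[0,0,0,-0.002,0.025,0,0.3],[0,0,0,-0.002,0.028,0,0.3],[0,0,0,-0.002,0.028,0,0.3],[0,0,0,-0.002,0.028,0,0.3],[0,0,0,-0.002,0.028,0,0.3],[0,0,0,-0.002,0.028,0,0.3],[0,0,0,-0.002,0.028,0,0.3],[0,0,0,-0.002,0.028,0,0.3]])

```text
time: 18.68
tool_pos: [0.4652, -0.2371, 0.086]
tcp_rot: [3.135, -0.202, -0.001]
wrist_force: [0.1, 0.1, -3.0]
width: 0.459
grip_force: 30.6
```

Emit:
drive_tool(rows=[[0,0,0,0,0.028,0,0.3],[0,0,0,0,0.026,0,0.3],[0,0,0,0,0.02,0,0.3],[0,0,0,0,0.013,0,0.3],[0,0,0,0,0.007,0,0.3],[0,0,0,0,0,0,0.3],[0,0,0,0,0,0,0.3]])

```text
time: 19.27
tool_pos: [0.454, -0.3277, 0.0858]
tcp_rot: [-3.134, 0.203, 0.001]
wrist_force: [-1.0, 0.8, -2.3]
width: 0.461
grip_force: 30.7
```

Run:
```python
from h import *
from workcell import status,read_camera,masks_of
s=status.read_state(); print({k:np.round(s[k],4) for k in("time","tool_pos","tcp_rot","wrist_force","width")})
p=read_camera("top")
m=masks_of(p,"tray")[0];print(m["score"],m["bbox"],ray(p,cv2.boxPoints(rect(m["mask"])),.028)[:,:2].round(3).tolist())
w=read_camera("wrist"); a=w["color"]; b=p["color"][160:300,380:560]
v=np.hstack([cv2.resize(a,(500,312)),cv2.resize(b,None,fx=1.6,fy=312/140,interpolation=cv2.INTER_CUBIC)])
cv2.imwrite("pics/v10.png",v[:,:,::-1])
# tray floor/walls in wrist image: rays of strongly red mask at z=.028
T=wristT(s,w)
for m in masks_of(w,"tray")[:1]: print("wrist tray",m["score"],m["bbox"],ray(w,np.array(m["bbox"]).reshape(2,2),.028,T)[:,:2].round(3).tolist())
for m in masks_of(w,"card_yellow")[:1]: print("card",m["score"],m["bbox"])
```

```text
{'time': np.float64(19.2667), 'tool_pos': array([ 0.454 , -0.3277,  0.0858]), 'tcp_rot': array([-3.134e+00,  2.026e-01,  1.100e-03]), 'wrist_force': array([-0.9793,  0.7765, -2.315 ]), 'width': np.float64(0.4611)}
0.89 [448.4, 205.2, 525.0, 275.5] [[0.383, -0.23], [0.533, -0.243], [0.524, -0.425], [0.374, -0.408]]
wrist tray 0.91 [204.0, 101.6, 434.3, 285.6] [[0.545, -0.257], [0.373, -0.419]]
card 0.83 [299.5, 197.6, 332.6, 335.6]
```

The tray centre estimate still agrees with the clip's position. Lower gently.

Emit:
drive_tool(rows=[[0,0,0,0,0,0.006,0.3],[0,0,0,0,0,0.012,0.3],[0,0,0,0,0,0.014,0.3],[0,0,0,0,0,0.014,0.3],[0,0,0,0,0,0.01,0.3],[0,0,0,0,0,0.006,0.3],[0,0,0,0,0,0.003,0.3],[0,0,0,0,0,0,0.3]])

```text
time: 20.18
tool_pos: [0.4538, -0.3277, 0.0201]
tcp_rot: [-3.134, 0.202, 0.002]
wrist_force: [-0.0, 0.1, -2.7]
width: 0.458
grip_force: 30.7
```

Emit:
drive_tool(rows=[[0,0,0,0,0,0.001,0.3],[0,0,0,0,0,0.001,0.3],[0,0,0,0,0,0.001,0.3],[0,0,0,0,0,0.001,0.3],[0,0,0,0,0,0,0.3],[0,0,0,0,0,0,0.3]])

```text
time: 20.68
tool_pos: [0.4545, -0.3282, 0.0173]
tcp_rot: [3.135, -0.202, 0.0]
wrist_force: [-0.3, -0.3, -1.5]
width: 0.456
grip_force: 30.7
```

Emit:
drive_tool(rows=[[0,0,0,0,0,0.0007,0.3],[0,0,0,0,0,0.0007,0.3],[0,0,0,0,0,0,0.3],[0,0,0,0,0,0,0.3]])

```text
time: 21.02
tool_pos: [0.4543, -0.3281, 0.0156]
tcp_rot: [-3.135, 0.202, 0.0]
wrist_force: [0.2, 0.4, -2.5]
width: 0.46
grip_force: 30.7
```

Emit:
drive_tool(rows=[[0,0,0,0,0,0.0007,0.3],[0,0,0,0,0,0.0007,0.3],[0,0,0,0,0,0.0007,0.3],[0,0,0,0,0,0,0.3],[0,0,0,0,0,0,0.3]])

```text
time: 21.43
tool_pos: [0.4543, -0.3281, 0.0135]
tcp_rot: [-3.135, 0.202, 0.0]
wrist_force: [0.6, -0.1, -2.2]
width: 0.456
grip_force: 30.7
```

Emit:
drive_tool(rows=[[0,0,0,0,0,0.0005,0.3],[0,0,0,0,0,0.0005,0.3],[0,0,0,0,0,0,0.3],[0,0,0,0,0,0,0.3]])

```text
time: 21.77
tool_pos: [0.4544, -0.3281, 0.0126]
tcp_rot: [-3.135, 0.202, 0.0]
wrist_force: [-0.5, 1.1, -1.3]
width: 0.461
grip_force: 30.7
```

Emit:
drive_tool(rows=[[0,0,0,0,0,0.0005,0.3],[0,0,0,0,0,0,0.3],[0,0,0,0,0,0,0.3]])

```text
time: 22.02
tool_pos: [0.4543, -0.3282, 0.0121]
tcp_rot: [-3.135, 0.202, 0.0]
wrist_force: [1.2, 0.2, -2.9]
width: 0.461
grip_force: 30.7
```

Emit:
drive_tool(rows=[[0,0,0,0,0,0.0004,0.3],[0,0,0,0,0,0.0004,0.3],[0,0,0,0,0,0,0.3],[0,0,0,0,0,0,0.3]])

```text
time: 22.35
tool_pos: [0.4544, -0.3282, 0.0114]
tcp_rot: [3.135, -0.202, 0.0]
wrist_force: [-0.2, 0.8, -1.8]
width: 0.461
grip_force: 30.8
```

Emit:
drive_tool(rows=[[0,0,0,0,0,0.0004,0.3],[0,0,0,0,0,0,0.3],[0,0,0,0,0,0,0.3]])

```text
time: 22.6
tool_pos: [0.4544, -0.3282, 0.0114]
tcp_rot: [3.135, -0.202, 0.0]
wrist_force: [-1.2, 1.5, 2.9]
width: 0.458
grip_force: 31.3
```

Emit:
drive_tool(rows=[[0,0,0,0,0,0.0004,0.3],[0,0,0,0,0,0,0.3],[0,0,0,0,0,0,0.3]])

```text
time: 22.85
tool_pos: [0.4544, -0.3282, 0.0113]
tcp_rot: [3.135, -0.202, 0.0]
wrist_force: [-3.3, 1.6, 6.5]
width: 0.46
grip_force: 31.7
```

The clip stands on the floor. Open, then lift straight up.

Emit:
drive_tool(rows=[[0,0,0,0,0,-0.0005,0.46],[0,0,0,0,0,0,0.52],[0,0,0,0,0,0,0.6],[0,0,0,0,0,0,0.68],[0,0,0,0,0,0,0.7],[0,0,0,0,0,-0.004,0.7],[0,0,0,0,0,-0.015,0.7],[0,0,0,0,0,-0.03,0.7]])

```text
time: 23.52
tool_pos: [0.4514, -0.3258, 0.0567]
tcp_rot: [-3.13, 0.201, 0.011]
wrist_force: [-0.4, 0.2, -1.6]
width: 0.703
grip_force: 0.0
```

Emit:
drive_tool(rows=[[0,0,0,0,0,-0.04,0.7],[0,0,0,0,0,-0.04,0.7],[0,0,0,0,0,-0.04,0.7],[0,0,0,-0.03,0,-0.02,0.7],[0,0,0,-0.03,0,0,0.7],[0,0,0,0,0,0,0.7],[0,0,0,0,0,0,0.7]])

```text
time: 24.1
tool_pos: [0.3942, -0.3205, 0.2008]
tcp_rot: [3.134, -0.204, 0.002]
wrist_force: [0.6, -0.4, -0.1]
width: 0.701
grip_force: 0.0
```

Run:
```python
from h import *
from workcell import status,read_camera,masks_of
s=status.read_state(); print({k:np.round(s[k],4) for k in("time","tool_pos","wrist_force","width")})
w=read_camera("wrist"); sc=read_camera("scene"); T=wristT(s,w)
bead(s,w,masks_of(w,"card_yellow"),.099)
for o in("card_red","card_green","tub_a","tape","card_yellow"): print(o,[(round(m["score"],2),m["bbox"]) for m in masks_of(sc,o)][:2])
b=sc["color"][110:310,200:380]
v=np.hstack([cv2.resize(w["color"][:,120:520],(400,400)),cv2.resize(b,(400,444),interpolation=cv2.INTER_CUBIC)[:400]])
cv2.imwrite("pics/v11.png",v[:,:,::-1])
```

```text
{'time': np.float64(24.1), 'tool_pos': array([ 0.3942, -0.3205,  0.2008]), 'wrist_force': array([ 0.5781, -0.4134, -0.1337]), 'width': np.float64(0.7011)}
0.65 c [ 0.4559 -0.3272] [308.2, 94.9, 321.9, 161.0] 0.010@-97.4 0.052@172.8
card_red [(0.52, [300.8, 212.1, 323.7, 229.4]), (0.21, [225.5, 133.3, 291.0, 172.3])]
card_green [(0.75, [205.1, 179.2, 244.7, 210.5]), (0.35, [223.8, 135.5, 291.7, 171.1])]
tub_a [(0.95, [207.2, 175.7, 243.3, 212.3]), (0.85, [377.6, 258.3, 465.0, 335.3])]
tape [(0.95, [410.4, 220.7, 433.7, 241.4]), (0.72, [379.4, 261.0, 465.5, 333.3])]
card_yellow [(0.66, [248.4, 125.9, 263.3, 143.5]), (0.3, [326.0, 230.1, 344.1, 252.8])]
```

View pics/v11.png

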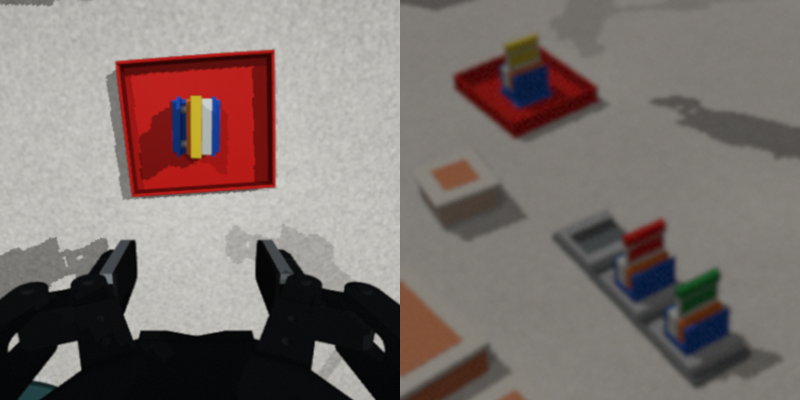

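The clip stands upright in the middle of the tray (195,127) with the yellow card in it. Red and green are untouched in the dock, and the tubs and tape haven't moved. Handing in.

```bash
python3 -c "
from workcell import workorder
print(workorder.finish_job())"
```

```text
the job is handed in; nothing more can be done
None
```

The slack clip was the yellow card's, which crept up about 3 mm at a steady 3 N, so I did not tug red or green; it now stands upright in the red tray with its card pressed back in, the rest looks undisturbed in the last pictures, and the job was handed in at about 24 s with no verdict shown.

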